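# Seat the walker figure in its carry-case tray

### The job

Pack the walker figure away: pick it up from the painting mat, stand it on the bare end of the tray in the open carry case, and slide it gently along the tray, base down, until its base drops into the large empty pocket. Leave it there standing free with its base fully down, and do not bump the two packed troopers or the case with the gripper, or disturb the paint pot and the glue bottle.

Things in the scene. Friction and masses are not known exactly. Their poses are not given: they have to be found in the camera images.
- walker: grey boxy two-legged walker model, 60 mm tall, 56-112 g, on a round black base 50 mm across, 4 mm thick. Origin: centre of the base's underside, z up. Hull: a box 30 mm (its x) by 24 mm (its y), flat-sided from 26 to 54 mm above the origin; grip it there, across its y. A short gun reaches forward to x = 33 mm at height 35 mm. Starts standing on the mat; may face any way in the tray
- case: grey carry case fixed to the table, outside 158 (its x) by 268 mm (its y), walls 4 mm thick, 30 mm high; the orange lid, 22 mm high, lies folded flat at its +x side. Origin: centre of the underside, z up. In it, on foam, a flat tray 130 by 240 mm, top face level at z = 24 mm. The tray may lie up to 7 mm off centre in the case's x and also y (not turned), anew each time; its place is not measured
- pocket_nominal (a point): fixed point of the case: where the mouth centre of the large empty round pocket would be if the tray lay centred: case x 0, y 35, z 24 mm. The true centre is within 7 mm of it in case x and within 7 mm in case y. The pocket is 52.5 mm across, 4 mm deep, with a 1 mm bevel at the mouth; two pockets of 34.5 mm beyond it (+y) hold the troopers
- bare_end (a point): fixed point of the case at the middle of the tray's bare flat end: case x 0, y -75, z 24 mm; flat from y -110 to 0 and x -58 to 58 mm. The foam under the tray gives about 2 N per mm downwards (8 mm at most, then hard) and 6 N per mm sideways, and springs back. More than 20 N between walker and tray, any direction, is rough handling
- mat: fixed dark green painting mat, 240 mm (x) by 220 mm (y), 3 mm thick. Origin: centre of the underside
- paint_pot: small jar with a white cap, 34 mm in diameter, 36 mm tall, on the mat; leave alone. Origin: centre of the underside
- glue: clear bottle with a yellow cap, 36 mm in diameter, 85 mm tall, on the mat; leave alone. Origin: centre of the underside
- trooper_place (a point): fixed point of the case midway between the two troopers, on the level of the tray's top face: case x 0, y 92 mm (before the tray's play). The troopers are grey foot soldiers, 42 mm above the tray's face, on 32 mm black bases held by magnets in the small pockets at about case x = -40 and x = 40, y = 92 mm; leave them alone: keep fingers and gripper off them, the tray and the case

How it is judged:
By the outcome, as a careful person would: the job done as asked, in the order asked, and still so for the second after the job is handed in, with the robot touching nothing.
It also fails if it takes over 64 s, if anything falls off the work surface, if the arm or the gripper's body presses on something with over 40 N, if the wrist force passes 120 N, or if a joint passes its speed limit or range.

### The arm

A 7-joint arm with a two-finger parallel gripper is mounted at the origin on the work surface. World frame = base frame: x ahead of the robot, y to its left, z up, the work surface at z = 0. Lengths are in m, angles in degrees, forces in N, time in s.
With the tool pointing down it reaches from about 0.425 to 0.875 m from the base axis. Payload 4.7 kg.
Tool frame: the origin (TCP) lies at the centre of the arm's flange, where the gripper is bolted on; the fingertips stand 182 mm ahead of it and the grasp point (between the pads) lies 164 mm ahead of it; z points along the fingers, y is the line along which they close (so a half turn about z gives the same grasp; the last joint's range is limited). The gripper opens to 87 mm and grips with 3 to 60 N. Pads are 19 mm wide; open, the fingers measure 117 mm over their backs; the gripper's body (75 mm by 190 mm) begins 51 mm behind the grasp point.
Start: joints at [74.433, 18.392, -4.016, 83.108, 1.295, 78.541, -3.26], TCP at [0.183, -0.624, 0.405] pointing down, gripper open.
Joint ranges: [-163.93, 163.93], [-17.29, 119.83], [-79.2, 71.16], [3.27, 140.29], [-89.18, 269.18], [5.43, 117.66], [-154.24, 154.24]. Speed limits (degrees/s): [147.25, 147.25, 180, 180, 180, 180, 180].

### API

Orientations are given as [roll, pitch, yaw] about the fixed x, y, z axes, in that order (R = Rz(yaw) Ry(pitch) Rx(roll)).
In Python, from cell import env gives the robot as it stands. The module is installed in compiled form; this text tells all that it offers.
- The arm moves only by the tool step_arm, never from a script. Its argument "steps" is one flat list of numbers, 5 for each row, row after row: the opening, from 0 (shut) to 1 (fully open), then the shift along the tool's x, y, z in mm, then the turn about the tool's z in degrees. In form: [grip, dx, dy, dz, roll, grip, dx, dy, dz, roll, ...]. A call has 1 to 12 rows; each row shifts and turns the commanded pose from where the row before left it, along the tool's axes as they then stand; what a row does not reach is not made up. A row lasts 1/8 s, in which the tool goes at most 62.5 mm and 10.7 degrees, less where a joint would pass 70% of its speed; a pose out of reach is approached as far as the arm can. A call with a gripper value outside its range is refused whole. The fingers move at their own pace and stop on an object; "grip_force" is the grip in N (left out, the last holds). Time passes only in rows, so rows that do not move let the fingers close. It gives the time, the measured TCP pose, the force, the opening and the grip force at its end, in the units of the state.
- env.get_obs(): the state, without advancing time (a new reading comes with each control period).
- env.read_camera(name): name is "scene" or "top" or "wrist"; returns a dict with "image" (384x512x3 uint8, red, green, blue), "camera_matrix" (3x3 intrinsics, pixels), "R" (3x3) and "t" (3): a world point X has camera coordinates R X + t. Camera axes: x right, y down, z forward; pixel columns grow to the right and rows downward; lengths in m; the calibration is good to about 2 mm. A picture is of the moment at which its call begins. There is no depth.
- env.sign_off(): hands the job in; it is judged then, once.
The state is a dict: "time_s": time; "qpos": joint angles; "joint_velocities": joint speeds; "effort": joint torques, N m; "tool_pos": TCP position; "tool_rot": TCP orientation; "force": force on the tool from outside, world axes, zero at the start; "wrist_torque": the same for the moment, N m; "grip_width": finger opening in m; "grasp_force": force on a finger pad.
Only numpy, scipy, OpenCV 4.12 (cv2) and the standard library are available. Lean on these libraries where they do the work, as an engineer would, in place of code of your own. Each camera call takes 0.05 s, during which the arm holds its last target. There are 200 camera calls.

## Working session

There is one attempt and no reset: what is moved stays moved. The work goes in short steps, Python scripts to look and compute and a tool call to move; the robot and the scene stay as the last step left them, time stands still between calls to the robot, and variables do not carry over. Pictures are saved under pics/ and viewed, at most 10 in all, crops included, and the job is handed in when it is done.

Besides the shell and the picture viewer there is one more tool, called after "Call:" by a JSON object that holds its "fn" and its "kwargs", one argument or row to a line. step_arm: Moves the arm, as the interface text tells. Its arguments: {"type":"object","properties":{"steps":{"type":"array","items":{"type":"number"}},"grip_force":{"type":"number"}},"required":["steps"]}

```bash
mkdir -p pics; cat > h.py <<'E'
from cell import env
import numpy as np, cv2
def cam(n,f=None):
    c=env.read_camera(n)
    if f: cv2.imwrite('pics/'+f,c['image'][:,:,::-1])
    return c
def back(c,u,v,z):
    K,R,t=map(np.array,(c['camera_matrix'],c['R'],c['t']))
    d=R.T@np.linalg.inv(K)@[u,v,1]; o=-R.T@t
    return o+d*(z-o[2])/d[2]
def proj(c,X):
    K,R,t=map(np.array,(c['camera_matrix'],c['R'],c['t']))
    p=K@(R@np.array(X)+t); return p[:2]/p[2]
E
python3 - <<'E'
from h import *
a=cam('top','top.png');b=cam('scene','scene.png')
cv2.imwrite('pics/both.png',cv2.resize(np.vstack([a['image'],b['image']])[:,:,::-1],(400,600)))
o=env.get_obs();print({k:np.round(v,3) for k,v in o.items()})
for c in(a,b):print(np.round(-np.array(c['R']).T@c['t'],3),c['camera_matrix'][0])
E
```

```text
{'time_s': np.float64(0.1), 'qpos': array([74.431, 18.435, -4.015, 83.17 ,  1.296, 78.541, -3.261]), 'joint_velocities': array([-0.027, -0.072,  0.024, -0.111,  0.015,  0.003, -0.032]), 'effort': array([-1.0000e-03, -4.9257e+01, -4.0600e-01, -3.1340e+01, -6.4000e-02,
        4.0000e-02,  0.0000e+00]), 'tool_pos': array([ 0.183, -0.623,  0.404]), 'tool_rot': array([-1.7990e+02,  7.0000e-03,  1.6378e+01]), 'force': array([ 0.403,  0.374, -0.468]), 'wrist_torque': array([-0.054,  0.002, -0.014]), 'grasp_force': np.float64(0.0), 'grip_width': np.float64(0.087)}
[ 0.389 -0.012  0.775] [360.74605451   0.         251.82332639]
[ 1.059 -0.437  0.485] [369.57632316   0.         251.65696869]
```

View pics/top.png

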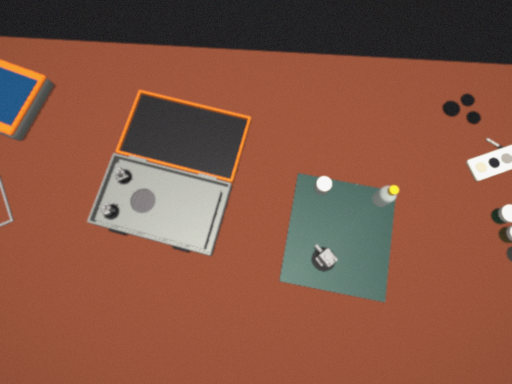

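View pics/scene.png

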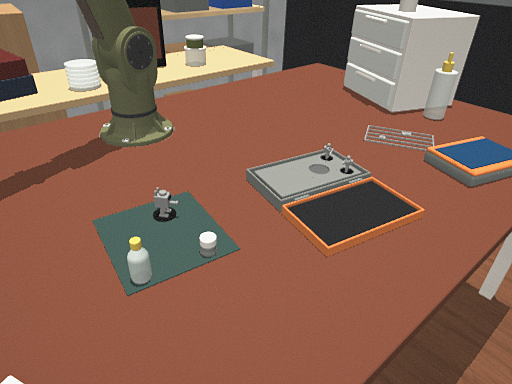

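The top view shows the case at (160,203) with the pocket at (143,201) and the troopers at (123,176) and (110,211). The walker is at (324,258) with its gun pointing to about (318,248), the pot at (324,184) and the glue at (388,193). I'll take enlarged crops next.

```bash
python3 - <<'E'
from h import *
a=cam('top')
im=a['image'][:,:,::-1]
A=cv2.resize(im[148:258,80:240],(800,550),interpolation=cv2.INTER_CUBIC)
B=cv2.resize(im[225:285,285,None].repeat(1,1) if 0 else im[230:285,290:370],(800,550),interpolation=cv2.INTER_CUBIC)
cv2.imwrite('pics/c1.png',A);cv2.imwrite('pics/c2.png',B)
for n,u,v,z in [('case c',160,203,.03),('pocket',143,201,.024),('walker base',324,260,.007),('hull',327,257,.057),('gun',319,248,.038),('pot',324,184,.039),('glue',394,190,.085),
 ('case cor',115,156,.03),('c',231,184,.03),('c',212,251,.03),('c',90,220,.03)]: print(n,np.round(back(a,u,v,z),4))
E
```

```text
case c [0.5428 0.1947 0.03  ]
pocket [0.5461 0.2332 0.024 ]
walker base [ 0.4476 -0.1576  0.007 ]
hull [ 0.45   -0.1539  0.057 ]
gun [ 0.4686 -0.1412  0.038 ]
pot [ 0.6038 -0.1492  0.039 ]
glue [ 0.5867 -0.2787  0.085 ]
case cor [0.6413 0.3064 0.03  ]
c [0.5939 0.048  0.03  ]
c [0.4495 0.0757 0.03  ]
c [0.4973 0.3364 0.03  ]
```

View pics/c1.png

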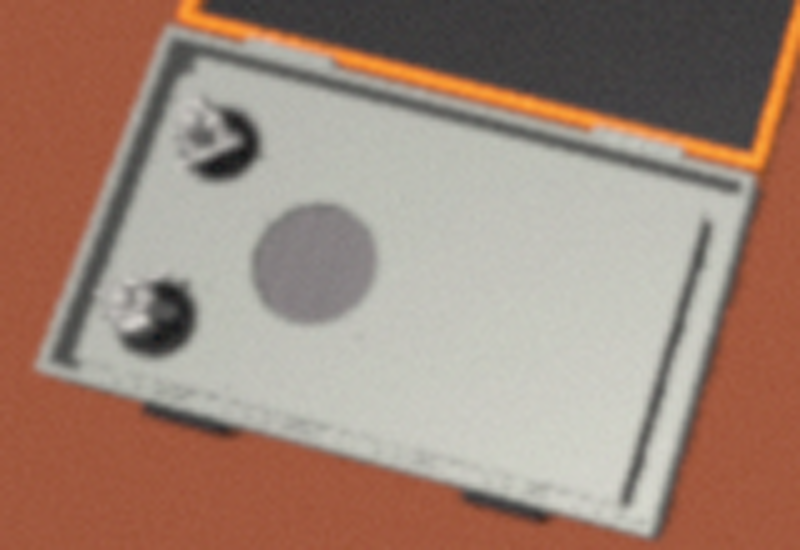

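View pics/c2.png

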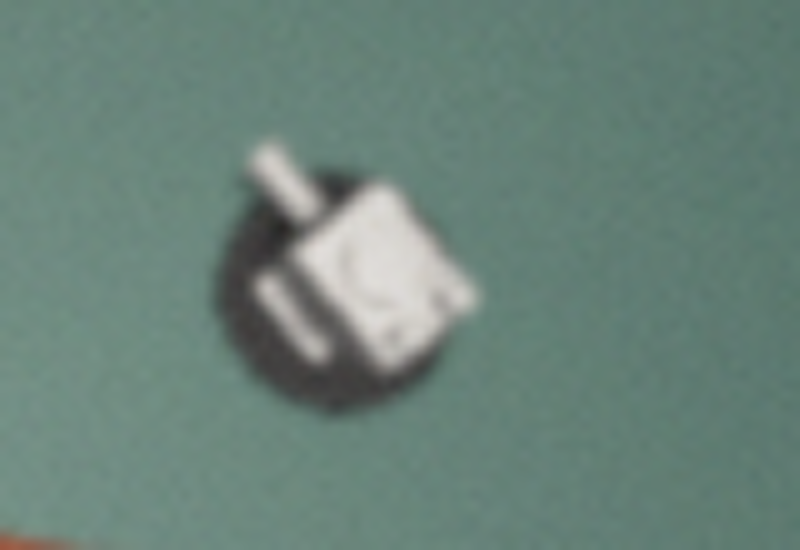

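The crops put the pocket at (142.4,200.4) and the walker's base centre at (323,258.5). The gun points up and left, along pixel direction (-50,-70) in the crop. Next I'll work out the poses and the grasp.

```bash
python3 - <<'E'
from h import *
a=cam('top')
c1=lambda x,y,z: back(a,80+(x+.5)/5-.5,148+(y+.5)/5-.5,z)
c2=lambda x,y,z: back(a,290+(x+.5)/10-.5,230+(y+.5)/10-.5,z)
C=[c1(*p,.03) for p in [(167,28),(757,172),(657,538),(38,372)]]
L=[np.linalg.norm(C[i]-C[(i+1)%4]) for i in range(4)];print('sides',np.round(L,4))
cen=sum(C)/4
ey=(C[0]-C[1])+(C[3]-C[2]);ey/=np.linalg.norm(ey);yaw=np.degrees(np.arctan2(-ey[0],ey[1]))
ex=np.array([ey[1],-ey[0],0])
print('case',cen,yaw)
pk=c1(314,264,.024);d=pk-cen;print('pocket',pk,'in case',d@ex,d@ey, 'nominal w',cen+.035*ey,'bare',cen-.075*ey)
for p in[(205,140),(220,145),(157,320)]:
  q=c1(*p,.024)-cen;print('tr',q@ex,q@ey)
b=c2(335,290,.007);print('base',b)
for p,q,z in[((315,215),(265,145),.038),((385,370),(300,250),.057),((475,295),(380,183),.057)]:
  w=c2(*q,z)-c2(*p,z);print(np.degrees(np.arctan2(w[1],w[0])),np.linalg.norm(w))
H=np.mean([c2(*p,.057) for p in[(300,250),(380,183),(465,290),(385,370)]],0);print('hull',H)
print(c2(255,225,.038))
E
```

```text
sides [0.268  0.16   0.2695 0.1575]
case [0.54485558 0.19464095 0.03      ] -10.835216175511745
pocket [0.54729612 0.23465014 0.024     ] in case -0.005124097346835932 0.03975468750218659 nominal w [0.55143505 0.22901697 0.03      ] bare [0.5307567  0.12097806 0.03      ]
tr 0.03560151524323588 0.10358927514303311
tr 0.03508219198898022 0.09650138161012001
tr -0.04490566249928616 0.09643476597036572
base [ 0.45049582 -0.15552918  0.007     ]
37.59133007453319 0.016996906659755326
37.46253217161554 0.027846460244787912
42.3697137133194 0.02794403862357749
hull [ 0.45037918 -0.15540096  0.057     ]
[ 0.45995058 -0.13339505  0.038     ]
```

Call:
{"fn": "step_arm", "kwargs": {
  "steps": [1,35.3,-33.9,0,0,1,35.3,-33.9,0,0,1,35.3,-33.9,0,0,1,35.3,-33.9,0,0,1,35.3,-33.9,0,0,1,35.3,-33.9,0,0,1,35.3,-33.9,0,0,1,35.3,-33.9,0,0,1,35.3,-33.9,0,0,1,35.3,-33.9,0,0,1,35.3,-33.9,0,0,1,0,0,0,-7.6],
  "grip_force": 12
}}

```text
time_s: 1.7
tool_pos: [0.4523, -0.152, 0.405]
tool_rot: [-180.0, -0.1, 24.6]
force: [0.2, -0.7, -0.0]
grip_width: 0.0872
grasp_force: 0.0
```

Call:
{"fn": "step_arm", "kwargs": {
  "steps": [1,0,0,40,-7.5,1,0,0,20,-7.5,1,0,0,0,0,1,0,0,0,0]
}}

```text
time_s: 2.2
tool_pos: [0.451, -0.1565, 0.3457]
tool_rot: [179.9, -0.0, 38.9]
force: [0.3, 0.2, 0.6]
grip_width: 0.0874
grasp_force: 0.0
```

```bash
python3 - <<'E'
from h import *
w=cam('wrist','w1.png')
o=env.get_obs();print(np.round(o['tool_pos'],4),np.round(o['tool_rot'],2),o['force'])
print(-np.array(w['R']).T@w['t'])
for z in(.007,.057):print(proj(w,[.4505,-.1555,z]))
E
```

```text
[ 0.4511 -0.1565  0.3459] [ 1.799e+02 -5.000e-02  3.887e+01] [-0.57867099 -0.79179795 -0.15814093]
[ 0.51132335 -0.10782073  0.32678229]
[250.52764453 176.40625116]
[250.36851178 189.3153796 ]
```

View pics/w1.png

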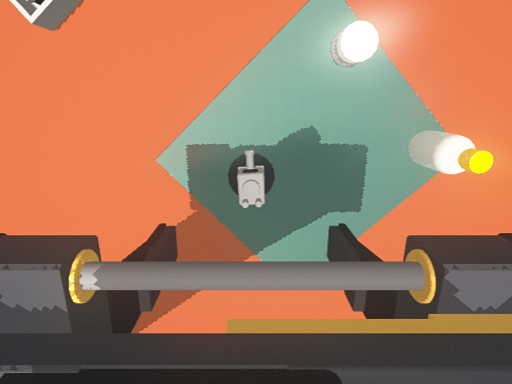

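The walker's base is at (251,176), where I predicted it, and the gun points straight up the image, so the yaw is aligned. I'll descend and grip.

Call:
{"fn": "step_arm", "kwargs": {
  "steps": [1,0,0,40,0,1,0,0,40,0,1,0,0,35,0,1,0,0,15,0,1,0,0,7,0,1,0,0,0,0,0.5,0,0,0,0,0.1,0,0,0,0,0.1,0,0,0,0,0.1,0,0,0,0,0.1,0,0,0,0,0.1,0,0,0,0],
  "grip_force": 15
}}

```text
time_s: 3.75
tool_pos: [0.4506, -0.1564, 0.2077]
tool_rot: [-180.0, 0.0, 39.0]
force: [-0.4, 0.3, 0.0]
grip_width: 0.0351
grasp_force: 0.0
```

Call:
{"fn": "step_arm", "kwargs": {
  "steps": [0.1,0,0,0,0,0.1,0,0,0,0]
}}

```text
time_s: 4.0
tool_pos: [0.4506, -0.1564, 0.2077]
tool_rot: [-180.0, 0.0, 39.0]
force: [0.2, -1.1, 0.4]
grip_width: 0.0244
grasp_force: 14.6
```

Call:
{"fn": "step_arm", "kwargs": {
  "steps": [0.1,0,0,-20,0,0.1,0,0,-40,0,0.1,0,0,-30,0,0.1,29.7,-21.5,0,0,0.1,29.7,-21.5,0,0,0.1,29.7,-21.5,0,0,0.1,29.7,-21.5,0,0,0.1,29.7,-21.5,0,0,0.1,29.7,-21.5,0,0,0.1,29.7,-21.5,0,0,0.1,29.4,-21.7,0,0,0.1,0,0,0,-6],
  "grip_force": 25
}}

```text
time_s: 5.5
tool_pos: [0.5266, 0.1304, 0.2978]
tool_rot: [-179.9, -0.1, 45.4]
force: [-0.5, -0.9, -0.0]
grip_width: 0.0243
grasp_force: 24.4
```

Call:
{"fn": "step_arm", "kwargs": {
  "steps": [0.1,0,0,0,-7,0.1,0,0,0,-7,0.1,0,0,0,-7,0.1,0,0,0,-7,0.1,0,0,0,-6.2,0.1,0,0,0,0,0.1,0,0,0,0]
}}

```text
time_s: 6.38
tool_pos: [0.5268, 0.1267, 0.2976]
tool_rot: [-180.0, 0.0, 79.1]
force: [0.5, 0.0, -0.0]
grip_width: 0.0239
grasp_force: 24.4
```

```bash
python3 - <<'E'
from h import *
w=cam('wrist','w2.png')
o=env.get_obs();print(np.round(o['tool_pos'],4),np.round(o['tool_rot'],2),o['force'],o['grip_width'])
print(proj(w,[.5473,.2347,.024]))
f=[env.get_obs()['force'] for _ in range(3)];print(f)
E
```

```text
[0.5268 0.1266 0.2977] [-1.800e+02  1.000e-02  7.908e+01] [ 0.16689216  0.55990193 -0.40445843] 0.024076321009125167
[251.62775599  56.37669167]
[array([ 0.16689216,  0.55990193, -0.40445843]), array([ 0.16689216,  0.55990193, -0.40445843]), array([ 0.16689216,  0.55990193, -0.40445843])]
```

View pics/w2.png

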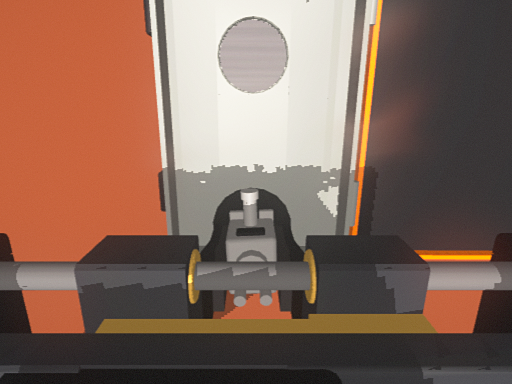

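The pocket is at about (253.5,55), against a prediction of (251.6,56.4). The walker hangs upright, with its base spanning columns 212–291. I'll refine the pocket position with a fit.

```bash
python3 - <<'E'
from h import *
w=cam('wrist'); g=cv2.GaussianBlur(cv2.cvtColor(w['image'],cv2.COLOR_RGB2GRAY),(3,3),0)
m=np.zeros_like(g); m[8:105,205:300]=(g[8:105,205:300]<192)
n,l,s,c=cv2.connectedComponentsWithStats(m); i=l[55,253]; print(s[i],c[i])
P=cv2.findContours((l==i).astype(np.uint8),0,2)[0]; h=cv2.convexHull(max(P,key=cv2.contourArea))
X=np.array([back(w,u,v,.024) for u,v in h[:,0].astype(float)],dtype=float)
(ce,r)=cv2.minEnclosingCircle((X[:,:2]*1000).astype(np.float32));print(ce,r,cv2.fitEllipse((X[:,:2]*1000).astype(np.float32)))
# base: dark pixels in row bands
for v in(215,222,229):
  d=np.where(w['image'][v].max(1)<45)[0]; print(v,d.min() if len(d) else 0,[ (a,b) for a,b in [(d[d>180].min(),d[d<320].max())]], [back(w,u,v,.0943).round(4) for u in(d[d>180].min(),d[d<320].max())])
E
```

```text
[ 218   16   70   77 4142] [252.69169483  53.88676968]
(548.1668090820312, 235.2609405517578) 26.85157012939453 ((548.213134765625, 235.290771484375), (53.3149528503418, 53.35291290283203), 7.270559310913086)Traceback (most recent call last):
  File "<stdin>", line 10, in <module>
    return umr_minimum(a, axis, None, out, keepdims, initial, where)
ValueError: zero-size array to reduction operation minimum which has no identity
```

Call:
{"fn": "step_arm", "kwargs": {
  "steps": [0.1,0,0,20,0,0.1,0,0,25,0,0.1,0,0,15,0,0.1,0,0,4,0,0.1,0,0,2,0,0.1,0,0,1,0,0.1,0,0,1,0,0.1,0,0,1,0,0.1,0,0,0,0]
}}

```text
time_s: 7.6
tool_pos: [0.5269, 0.1267, 0.2289]
tool_rot: [180.0, 0.0, 79.2]
force: [0.9, 0.1, -0.9]
grip_width: 0.024
grasp_force: 24.4
```

Call:
{"fn": "step_arm", "kwargs": {
  "steps": [0.1,0,0,1,0,0.1,0,0,0,0]
}}

```text
time_s: 7.85
tool_pos: [0.5269, 0.1267, 0.2279]
tool_rot: [180.0, 0.0, 79.2]
force: [0.1, -0.6, 1.5]
grip_width: 0.0242
grasp_force: 24.4
```

Call:
{"fn": "step_arm", "kwargs": {
  "steps": [0.1,0,0,1,0,0.1,0,0,0,0]
}}

```text
time_s: 8.1
tool_pos: [0.527, 0.1267, 0.227]
tool_rot: [180.0, 0.0, 79.2]
force: [-0.3, -0.4, 2.9]
grip_width: 0.0244
grasp_force: 24.4
```

Contact at about 3 N. Now I'll slide it.

Call:
{"fn": "step_arm", "kwargs": {
  "steps": [0.1,2,0,0,0,0.1,4,0,0,0,0.1,5,0,0,0,0.1,5,0,0,0,0.1,5,0,0,0,0.1,5,0,0,0,0.1,5,0,0,0,0.1,5,0,0,0,0.1,5,0,0,0,0.1,5,0,0,0,0.1,4,0,0,0]
}}

```text
time_s: 9.48
tool_pos: [0.5362, 0.1762, 0.2267]
tool_rot: [-180.0, 0.0, 79.2]
force: [-0.6, -2.4, 4.1]
grip_width: 0.0239
grasp_force: 24.4
```

Call:
{"fn": "step_arm", "kwargs": {
  "steps": [0.1,4,0,0,0,0.1,4,0,0,0,0.1,4,0,0,0,0.1,4,0,0,0,0.1,4,0,0,0,0.1,4,0,0,0,0.1,4,0,0,0,0.1,4,0,0,0,0.1,4,0,0,0,0.1,4,0,0,0,0.1,3,0,0,0]
}}

```text
time_s: 10.85
tool_pos: [0.5443, 0.2184, 0.2267]
tool_rot: [-180.0, -0.0, 79.2]
force: [-1.1, -2.9, 3.1]
grip_width: 0.0243
grasp_force: 24.4
```

Call:
{"fn": "step_arm", "kwargs": {
  "steps": [0.1,2,0,0,0,0.1,2,0,0,0,0.1,2,0,0,0,0.1,2,0,0,0,0.1,2,0,0,0,0.1,2,0.4,0,0,0.1,1,0,0,0,0.1,1,0,0,0]
}}

```text
time_s: 11.85
tool_pos: [0.5472, 0.2317, 0.2266]
tool_rot: [-180.0, 0.0, 79.2]
force: [-0.2, -2.2, 2.8]
grip_width: 0.024
grasp_force: 25.0
```

Call:
{"fn": "step_arm", "kwargs": {
  "steps": [0.1,1,0,0,0,0.1,0,0,0,0]
}}

```text
time_s: 12.1
tool_pos: [0.5474, 0.2329, 0.2266]
tool_rot: [-180.0, -0.0, 79.2]
force: [-1.9, -2.0, 2.4]
grip_width: 0.0239
grasp_force: 25.0
```

Call:
{"fn": "step_arm", "kwargs": {
  "steps": [0.1,1,0,0,0,0.1,0,0,0,0]
}}

```text
time_s: 12.35
tool_pos: [0.5474, 0.2344, 0.2264]
tool_rot: [-180.0, -0.1, 79.2]
force: [-0.6, 0.4, -0.6]
grip_width: 0.024
grasp_force: 25.0
```

The force has dropped, so the base is entering the pocket. I'll press it down gently.

Call:
{"fn": "step_arm", "kwargs": {
  "steps": [0.1,0,0,1,0,0.1,0,0,0,0]
}}

```text
time_s: 12.6
tool_pos: [0.5475, 0.2339, 0.2254]
tool_rot: [-180.0, -0.0, 79.2]
force: [-0.0, 0.2, -0.8]
grip_width: 0.0242
grasp_force: 25.0
```

Call:
{"fn": "step_arm", "kwargs": {
  "steps": [0.1,0,0,1,0,0.1,0,0,0,0]
}}

```text
time_s: 12.85
tool_pos: [0.5477, 0.2338, 0.2247]
tool_rot: [-180.0, -0.0, 79.2]
force: [-0.3, 0.1, 0.0]
grip_width: 0.0241
grasp_force: 25.0
```

Call:
{"fn": "step_arm", "kwargs": {
  "steps": [0.1,0,0,1,0,0.1,0,0,0,0]
}}

```text
time_s: 13.1
tool_pos: [0.5477, 0.2338, 0.2239]
tool_rot: [180.0, -0.0, 79.2]
force: [-0.7, 0.1, 1.8]
grip_width: 0.0239
grasp_force: 25.0
```

Call:
{"fn": "step_arm", "kwargs": {
  "steps": [0.1,0,0,0.5,0,0.1,0,0,-0.8,0,0.15,0,0,0,0,0.35,0,0,0,0,0.5,0,0,0,0,0.5,0,0,0,0,0.5,0,0,0,0,0.5,0,0,0,0],
  "grip_force": 5
}}

```text
time_s: 14.1
tool_pos: [0.5477, 0.2337, 0.224]
tool_rot: [180.0, 0.0, 79.2]
force: [0.0, -0.2, -0.1]
grip_width: 0.0432
grasp_force: 0.0
```

Call:
{"fn": "step_arm", "kwargs": {
  "steps": [0.5,0,0,-5,0,0.5,0,0,-10,0,0.5,0,0,-20,0,0.5,0,0,-30,0,0.5,0,0,-30,0,0.5,0,0,0,0]
}}

```text
time_s: 14.85
tool_pos: [0.5485, 0.2347, 0.3232]
tool_rot: [179.7, -0.2, 79.2]
force: [-0.4, 0.4, -0.1]
grip_width: 0.0432
grasp_force: 0.0
```

```bash
python3 - <<'E'
from h import *
w=cam('wrist');s=cam('scene');t=cam('top')
f=lambda c,p,r,W,H:cv2.resize(c['image'][p[1]-r*H//W:p[1]+r*H//W,p[0]-r:p[0]+r,::-1],(W,H),interpolation=cv2.INTER_CUBIC)
cv2.imwrite('pics/e1.png',np.vstack([cv2.resize(w['image'][:300,:,::-1],(500,293)),np.hstack([f(s,(325,165),50,250,300),f(t,(143,200),40,250,300)])]))
print(env.get_obs()['tool_pos'],env.get_obs()['force'])
for z in(.020,.024,.08):print(proj(w,[.548,.235,z]),proj(t,[.548,.235,z]))
E
```

```text
[0.54748741 0.23350721 0.31903603] [ 0.2362411   0.25048742 -0.26118694]
[249.64098451 186.04488896] [142.83555524 200.49093264]
[249.63180641 187.15629008] [142.28315086 200.06972734]
[249.47209554 206.49611867] [133.92236564 193.69467476]
```

View pics/e1.png

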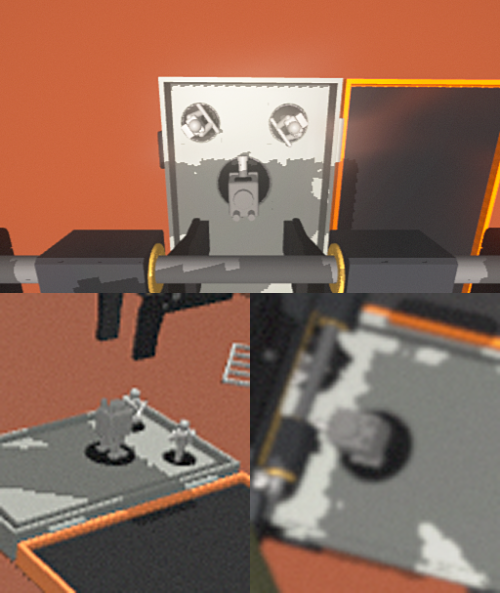

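The walker stands upright in the pocket, at (243,180) in the wrist view. Its base is flush with the tray, both troopers are in their pockets, and the gripper is clear above it. I'll hand the job in.

```bash
python3 -c "
from cell import env
print(env.sign_off())"
```

```text
the job is handed in; nothing more can be done
None
```

The walker is standing free in the large pocket with its base fully down, and the job was handed in at about 15 s; the sign-off gave no verdict.

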